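# Lever open the cutter tin with the palette knife

### The arm

A 6-joint arm with a two-finger parallel gripper is mounted at the origin on the work surface. World frame = base frame: x ahead of the robot, y to its left, z up, the work surface at z = 0. Lengths are in mm, angles in rad, forces in N, time in s.
With the tool pointing down it reaches from about 325 to 750 mm from the base axis. Payload 7.6 kg.
Tool frame: the origin (TCP) lies midway between the tips of the shut fingers; the grasp point (between the pads) lies 19 mm behind it; z points along the fingers, y is the line along which they close (so a half turn about z gives the same grasp; the last joint's range is limited). The gripper opens to 85 mm and grips with 20 to 120 N. Pads are 22 mm wide; open, the fingers measure 114 mm over their backs; the gripper's body (76 mm by 85 mm) begins 54 mm behind the grasp point. The pads swing forward as they close: fully open they stand 13 mm farther back than shut.
Start: joints at [1.251, 0.052, 1.401, -0, 1.689, -0.07], TCP at [129.767, 508.73, 231.323] pointing down, gripper open.
Joint ranges: [-2.9, 2.9], [-0.91, 2.17], [0.12, 2.37], [-1.06, 4.2], [0.26, 2.73], [-2.93, 2.93]. Speed limits (rad/s): [2.57, 2.57, 3.01, 3.14, 3.14, 3.14].

### API

Orientations are given as a unit quaternion [w, x, y, z].
In Python, from rig import readout, get_image, camera_model, order gives the robot as it stands. The module is installed in compiled form; this text tells all that it offers.
- The arm moves only by the tool apply_moves, never from a script. Its argument "deltas" is a list of rows, each an object with "rotation": the turn, a rotation vector about the tool's x, y, z in degrees, a list of three; "offset": the shift along the tool's x, y, z in cm, a list of three; "jaw": the opening, from 0 (shut) to 1 (fully open). A call has 1 to 10 rows; each row is the pose to reach, as a shift and turn from the pose commanded when the call began, along the tool's axes at that moment; what a row does not reach only later rows make up. A row lasts 1/12 s, in which the tool goes at most 41.7 mm and 7.16 degrees, less where a joint would pass 70% of its speed; a pose out of reach is approached as far as the arm can. A call with a gripper value outside its range is refused whole. The fingers move at their own pace and stop on an object; "newtons" is the grip in N (left out, the last holds). Time passes only in rows, so rows that repeat a pose let the fingers close. It gives the time, the measured TCP pose, the force, the opening and the grip force at its end, in the units of the state.
- readout.read_state(): the state, without advancing time (a new reading comes with each control period).
- get_image(name): name is "scene" or "top" or "wrist"; returns the picture (480x640x3 uint8, blue, green, red); there is no depth.
- camera_model(name): a dict with "intrinsics" (3x3 intrinsics, pixels), "pose" (4x4, takes a point from camera to world coordinates); the wrist camera has in their place "tool_from_camera" (4x4, takes a point from camera to tool coordinates, whose origin is the TCP and whose axes are the flange's). Camera axes: x right, y down, z forward; pixel columns grow to the right and rows downward; lengths in mm; the calibration is good to about 2 mm. The wrist camera is an equidistant fisheye: a pixel r from the principal point sees the ray r / f radians off the axis. A picture is of the moment at which its call begins: read the wrist's pose just before it. camera_model takes no time and is no camera call.
- order.hand_in(): hands the job in; it is judged then, once.
The state is a dict: "clock": time; "q": joint angles; "dq": joint speeds; "joint_efforts": joint torques, N m; "tcp_pos": TCP position; "ee_rot": TCP orientation; "wrist_force": force on the tool from outside, world axes, zero at the start; "moment": the same for the moment, N m; "grip_width": opening from 0.0 (shut) to 1.0 (fully open); "grip_force": force on a finger pad.
Only numpy, scipy, OpenCV 4.12 (cv2) and the standard library are available. Lean on these libraries where they do the work, as an engineer would, in place of code of your own. Each camera call takes 0.05 s, during which the arm holds its last target. There are 200 camera calls.

### The job

Pick up the palette knife, slide its blade into the notch under the lip of the tin's hinged lid and lever the lid up with the blade until it stands upright or leans back beyond that and stays open, so that the cutters inside can be reached. Then lay the knife flat on the wooden board and let go of it, without dropping it. Be gentle with the tin, never touch the tin or its lid with the gripper or arm (only the knife may), and leave the biscuit, the cutter, the rolling pin and the jar where they are.

Things in the scene. Friction and masses are not known exactly. Their poses are not given: they have to be found in the camera images.
- tin: Bare-metal tin with a flat hinged lid, fixed to the table. The can is 130 mm deep (its x), 170 mm wide (its y), 66 mm high, walls 3 mm; 71 mm with the closed lid. Origin: centre of the underside; z up. Its front (the notch side) faces its own -x, roughly towards the robot; the hinge runs along its back top edge (+x).
- notch (a point): Centre of the notch in the tin's front wall, on the outer face, 60 mm above the table: an opening 70 mm wide, 12 mm high, from 54 mm up to the closed lid's underside at 66 mm. Axes as the tin's: the blade goes in along +x. Behind it the tin is free for 100 mm at that height (cutters inside reach 26 mm high).
- lid_lip (a point): Front end of the lip, on the lid's underside: a tab of the lid 70 mm wide that juts 15 mm beyond the lid's front edge (17 mm beyond the tin's front wall), just above the notch, seen from above. 147 mm from the hinge; moves with the lid. The lid is a metal plate 5 mm thick, 132 mm deep without the lip, 174 mm wide.
- lid_hinge (a point): Middle of the lid's hinge line, which runs along the tin's y at the back top edge, 66 mm above the table and 130 mm behind the notch; does not move. Axes as the tin's.
- lid (a joint): Opening angle of the lid in rad: 0 closed, 1.57 upright, stops at 1.95 leaning back. The hinge is stiff: the lid stays where it is left and takes about 2 N at the lip to lift.
- knife: Palette knife lying on the table, 210 mm long, about 140 g: wooden handle 22 mm wide, 24 mm high, x = -80 to +30 mm; flat steel blade 26 mm wide, 3 mm thick, x = +30 to +130 mm, level with the handle's underside. Origin: on the underside of the handle at the balance point, 30 mm behind the handle's front end (grip here); x points to the blade's tip, z up.
- knife_tip (a point): Tip of the blade, mid-width and mid-thickness: 130 mm ahead of the knife's origin and 1.5 mm above its underside.
- board: Dark wooden board lying fixed on the table, 250 mm long (its x), 130 mm wide (its y), 18 mm thick. Origin: centre of the underside, z up.
- biscuit: Bystander: round brown biscuit, 76 mm across, 10 mm thick, on the table. Origin: centre of the underside.
- cutter: Bystander: star-shaped metal cookie cutter, 84 mm across, 26 mm high, on the table. Origin: centre of the underside.
- rolling_pin: Bystander: wooden rolling pin lying behind the tin, 360 mm long along its y, 52 mm thick. Origin: under its middle, on the table.
- flour_jar: Bystander: white ceramic jar with a metal cap, 80 mm across, 120 mm high. Origin: centre of the underside.
Not all that is in view belongs to the job. Leave any yellow look-alike of the knife alone.

How it is judged (in metres and radians):
On the way, in this order (a step that is already met when the one before it is completed fails the run):
1. the lid is lifted on the knife (lid between 0.1 and 1.0 rad open with the knife bearing on it, the knife clear of the table) (value of joint lid between 0.1 and 1 rad and contact force between knife and tin above 0.1 N and height (world z) of knife above 0.03 m), for 0.1 s.
2. the lid is opened to upright or beyond (more than 1.3 rad) (value of joint lid above 1.3 rad), for 0.2 s.
At the end, for the whole second after the job is handed in: The lid stands open by more than 1.3 rad (1.57 is upright); the knife lies flat (within 0.1 rad, handle underside down) and at rest on the board, its balance point within 100 mm of the board's centre lengthwise and 55 mm across, its underside 14 to 23 mm above the table (value of joint lid above 1.3 rad and x of knife in the frame of board between -0.1 and 0.1 m and y of knife in the frame of board between -0.055 and 0.055 m and z of knife in the frame of board between 0.014 and 0.023 m and angle between knife's own z axis and vertical below 0.1 rad and linear speed of knife below 0.02 m/s); the robot touches nothing.
It fails at once if the gripper or arm touches the tin or its lid (more than 1 N) (contact force between any of the fingers, the arm and tin above 1 N).
It fails at once if the knife is forced hard against the tin (more than 40 N) (contact force between knife and tin above 40 N).
It fails at once if the knife is dropped (falls free of the fingers at over 0.7 m/s) (linear speed of knife above 0.7 m/s and contact force between the fingers and knife below 0.1 N).
It fails at once if a bystander is moved by more than 30 mm (distance of any of biscuit, cutter, rolling_pin, flour_jar from where it was at the start of the episode above 0.03 m).
It also fails if it takes over 59 s, if anything falls off the work surface, if the arm or the gripper's body presses on something with over 40 N, if the wrist force passes 120 N, or if a joint passes its speed limit or range.

## Working session

There is one attempt and no reset: what is moved stays moved. The work goes in short steps, Python scripts to look and compute and a tool call to move; the robot and the scene stay as the last step left them, time stands still between calls to the robot, and variables do not carry over. Pictures are saved under pics/ and viewed, at most 12 in all, crops included, and the job is handed in when it is done.

Besides the shell and the picture viewer there is one more tool, called after "Emit:" by a JSON object that holds its "fn" and its "kwargs". apply_moves: Moves the arm, as the interface text tells. Its arguments: {"type":"object","properties":{"deltas":{"type":"array","items":{"type":"object","properties":{"rotation":{"type":"array","items":{"type":"number"}},"offset":{"type":"array","items":{"type":"number"}},"jaw":{"type":"number"}}}},"newtons":{"type":"number"}},"required":["deltas"]}

```bash
mkdir -p pics; python3 - <<'E'
from rig import readout,get_image,camera_model
import cv2,numpy as np
np.set_printoptions(precision=4,suppress=True)
for n in("scene","top"):
    cv2.imwrite(f"pics/{n}0.png",get_image(n)); m=camera_model(n); print(n,m["intrinsics"],m["pose"])
m=camera_model("wrist");print(m)
print(readout.read_state())
E
```

```text
scene [[614.4301   0.     330.3159]
 [  0.     614.4301 241.8903]
 [  0.       0.       1.    ]] [[   0.6162    0.5982   -0.5123 1271.7642]
 [   0.7876   -0.4689    0.3998 -593.6427]
 [  -0.0011   -0.6498   -0.7601 1061.3553]
 [   0.        0.        0.        1.    ]]
top [[522.941    0.     322.4706]
 [  0.     522.941  238.3116]
 [  0.       0.       1.    ]] [[  -0.0115   -0.9988    0.0476  555.1547]
 [  -0.9998    0.0107   -0.0164  -50.1214]
 [   0.0159   -0.0478   -0.9987 1149.3921]
 [   0.        0.        0.        1.    ]]
{'intrinsics': array([[371.6483,   0.    , 320.5603],
       [  0.    , 371.6483, 233.7021],
       [  0.    ,   0.    ,   1.    ]]), 'tool_from_camera': array([[  -0.0008,   -0.952 ,   -0.3062,   79.607 ],
       [   1.    ,   -0.0009,    0.0002,    0.8716],
       [  -0.0004,   -0.3062,    0.952 , -142.2143],
       [   0.    ,    0.    ,    0.    ,    1.    ]])}
{'clock': 0.1, 'q': array([ 1.2507,  0.0528,  1.4016, -0.    ,  1.6886, -0.0703]), 'dq': array([-0.0007, -0.0014, -0.0029,  0.0005, -0.0003,  0.0014]), 'joint_efforts': array([  0.0012, -38.2577, -36.099 ,  -0.0001,   0.0047,  -0.    ]), 'tcp_pos': array([129.6773, 508.4661, 230.5588]), 'ee_rot': array([-0.0001,  0.1246,  0.9922, -0.0007]), 'wrist_force': array([ 1.1156, -0.9439,  0.5873]), 'moment': array([ 0.0002, -0.0494, -0.0036]), 'grip_force': 0.0, 'grip_width': 0.9995382554798741}
```

View pics/top0.png

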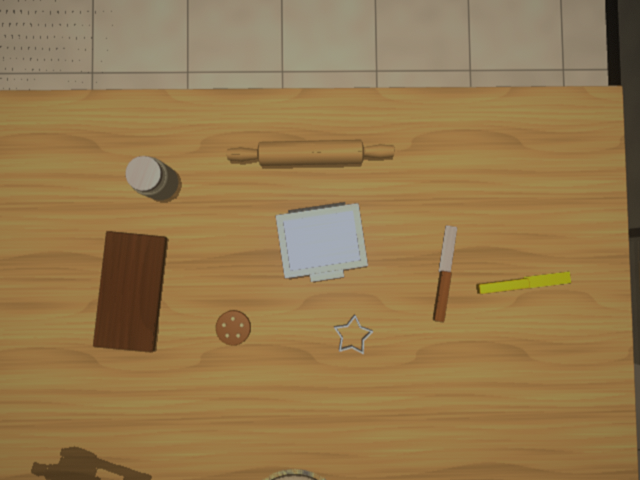

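View pics/scene0.png

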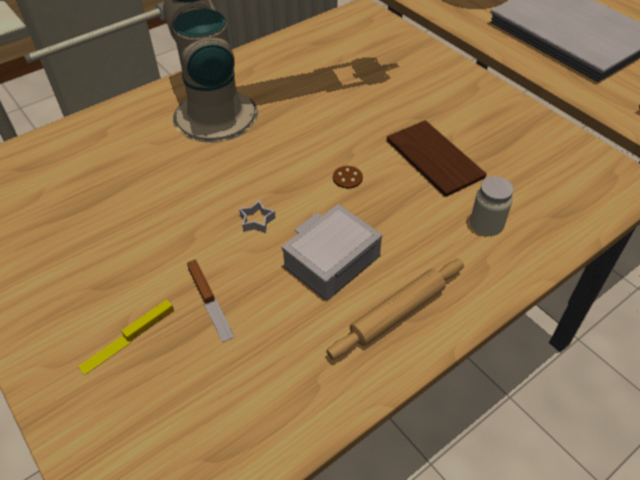

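Top view: the tin is at about (322,242) with its lip at (327,275), and the board is at (130,292). There are two knife candidates. One has a wooden handle and steel blade, with its handle at (442,297) and its blade at (448,248). The other is the all-yellow look-alike at (525,283). The wood and steel one fits the description. I'll measure now and confirm it in a crop.

```bash
cat > h.py <<'E'
import numpy as np,cv2
from scipy.spatial.transform import Rotation as R
from rig import readout,get_image,camera_model
np.set_printoptions(precision=2,suppress=True)
def cast(n,px,z):
    m=camera_model(n);T=m["pose"];p=np.c_[np.atleast_2d(px).astype(float),np.ones(len(np.atleast_2d(px)))]
    d=(T[:3,:3]@np.linalg.inv(m["intrinsics"])@p.T).T
    return T[:3,3]+d*((z-T[2,3])/d[:,2])[:,None]
def proj(n,P):
    m=camera_model(n);T=m["pose"];c=(np.atleast_2d(P)-T[:3,3])@T[:3,:3];u=(m["intrinsics"]@c.T).T
    return u[:,:2]/u[:,2:]
def tool():
    s=readout.read_state();q=s["ee_rot"];return s["tcp_pos"],R.from_quat([q[1],q[2],q[3],q[0]])
def blob(mask,box):
    x0,y0,x1,y1=box;m=np.zeros_like(mask);m[y0:y1,x0:x1]=mask[y0:y1,x0:x1]
    cs,_=cv2.findContours(m,cv2.RETR_EXTERNAL,cv2.CHAIN_APPROX_NONE);return max(cs,key=cv2.contourArea)[:,0]
def delta(pos,Rt):
    p,r=tool();return np.round((r.inv().apply(np.array(pos)-p))/10,2),np.round(np.degrees((r.inv()*Rt).as_rotvec()),2)
def down(blade_deg):  # tool down, knife blade along tool -x, heading blade_deg in world
    a=np.radians(blade_deg);x=[-np.cos(a),-np.sin(a),0];z=[0,0,-1];return R.from_matrix(np.c_[x,np.cross(z,x),z])
E
python3 - <<'E'
from h import *
im=cv2.imread("pics/top0.png");hsv=cv2.cvtColor(im,cv2.COLOR_BGR2HSV)
for p in[(130,292),(441,300),(448,245),(322,242),(327,276),(282,215),(400,300)]:print(p,hsv[p[1],p[0]])
H,S,V=cv2.split(hsv)
def rect(m,box,z,nm):
    c=blob(m.astype(np.uint8),box);w=cast("top",c,z)[:,:2].astype(np.float32)
    r=cv2.minAreaRect(w);print(nm,r,"\n",cv2.boxPoints(r).tolist(),len(c));return r
rect((V<110),(80,215,185,365),18,"board")
rect((V<150)&(S>120),(425,255,465,335),24,"handle")
rect((S<90),(425,215,470,285),3,"blade")
rect((S<70)&(V>140),(265,195,380,295),71,"lid")
crop=np.hstack([cv2.resize(im[210:340,420:585],None,fx=2.4,fy=2.4),cv2.resize(im[195:325,265:390],None,fx=2.4,fy=2.4)])
cv2.imwrite("pics/crop1.png",crop)
E
```

```text
(130, 292) [ 12 173  84]
(441, 300) [ 12 173 121]
(448, 245) [ 15  44 162]
(322, 242) [107  23 179]
(327, 276) [ 44  20 169]
(282, 215) [ 41  17 164]
(400, 300) [ 17 142 163]
board ((500.2442321777344, 344.1482849121094), (134.9510955810547, 249.29971313476562), 84.0245361328125) 
 [[369.2472839355469, 290.0157470703125], [617.1924438476562, 264.06298828125], [631.2412109375, 398.28082275390625], [383.2960205078125, 424.23358154296875]] 348
handle ((478.6390380859375, -339.77874755859375), (65.26106262207031, 109.35264587402344), 82.23346710205078) 
 [[420.0546875, -364.7211608886719], [528.4042358398438, -379.4987487792969], [537.223388671875, -314.8363342285156], [428.87384033203125, -300.0587463378906]] 162
blade ((583.9177856445312, -343.9637145996094), (26.442485809326172, 103.00559997558594), 79.61134338378906) 
 [[530.8751831054688, -347.6810302734375], [632.1921997070312, -366.25543212890625], [636.9603881835938, -340.24639892578125], [535.6433715820312, -321.6719970703125]] 110
lid ((595.82275390625, -66.03430938720703), (146.6863555908203, 173.49716186523438), 7.821923732757568) 
 [[511.35595703125, 9.925535202026367], [534.968017578125, -161.95738220214844], [680.28955078125, -141.99415588378906], [656.677490234375, 29.888763427734375]] 301
```

View pics/crop1.png

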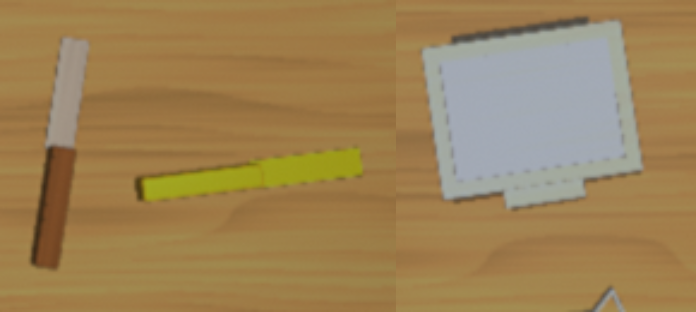

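The crop confirms it: left is the wood and steel knife, middle is the yellow decoy, right is the lid with its lip centred at the front. The handle mask leaked into the wood, so I'll tighten it and compute the approach.

```bash
python3 - <<'E'
from h import *
im=cv2.imread("pics/top0.png");H,S,V=cv2.split(cv2.cvtColor(im,cv2.COLOR_BGR2HSV))
m=((H<14)&(S>150)&(V<135)).astype(np.uint8)
c=blob(m,(425,255,465,335))
for z in(24,12):print(cv2.minAreaRect(cast("top",c,z)[:,:2].astype(np.float32)))
D=down(-9.5)
print(delta([400,200,250],D)); print(delta([505,-329.5,120],D)); 
E
```

```text
((482.146728515625, -325.2113952636719), (19.363298416137695, 104.44801330566406), 79.88648223876953)
((481.3682556152344, -328.1446533203125), (19.56978988647461, 105.56181335449219), 79.88653564453125)
(array([-33.82, -23.21,  -1.92]), array([-0.08, -0.01, -4.81]))
(array([-57.08, -71.9 ,  11.15]), array([-0.08, -0.01, -4.81]))
```

Emit:
{"fn": "apply_moves", "kwargs": {"deltas": [{"offset":[-33.8,-23.2,-1.9],"rotation":[0,0,-5],"jaw":0.5},{"offset":[-33.8,-23.2,-1.9],"rotation":[0,0,-5],"jaw":0.5},{"offset":[-33.8,-23.2,-1.9],"rotation":[0,0,-5],"jaw":0.5},{"offset":[-33.8,-23.2,-1.9],"rotation":[0,0,-5],"jaw":0.5},{"offset":[-33.8,-23.2,-1.9],"rotation":[0,0,-5],"jaw":0.5},{"offset":[-33.8,-23.2,-1.9],"rotation":[0,0,-5],"jaw":0.5},{"offset":[-33.8,-23.2,-1.9],"rotation":[0,0,-5],"jaw":0.5},{"offset":[-33.8,-23.2,-1.9],"rotation":[0,0,-5],"jaw":0.5},{"offset":[-44,-43.2,2],"rotation":[0,0,-5],"jaw":0.5},{"offset":[-44,-43.2,2],"rotation":[0,0,-5],"jaw":0.5}]}}

```text
clock: 0.93
tcp_pos: [378.0, 178.6, 236.5]
ee_rot: [0.0, 0.081, 0.997, 0.0]
wrist_force: [1.4, -0.2, -0.4]
grip_width: 0.499
grip_force: 0.0
```

```bash
python3 - <<'E'
from h import *
print(tool()[0],readout.read_state()["clock"],delta([506,-329.6,100],down(-10.2)))
E
```

```text
[377.96 178.61 236.54] 0.9333 (array([-20.86, -48.08,  13.65]), array([0.01, 0.  , 0.89]))
```

Emit:
{"fn": "apply_moves", "kwargs": {"deltas": [{"offset":[-18,-46,11],"rotation":[0,0,0.9],"jaw":0.5},{"offset":[-18,-46,11],"rotation":[0,0,0.9],"jaw":0.5},{"offset":[-18,-46,11],"rotation":[0,0,0.9],"jaw":0.5},{"offset":[-18,-46,11],"rotation":[0,0,0.9],"jaw":0.5},{"offset":[-18,-46,11],"rotation":[0,0,0.9],"jaw":0.5},{"offset":[-18,-46,11],"rotation":[0,0,0.9],"jaw":0.5},{"offset":[-18,-46,11],"rotation":[0,0,0.9],"jaw":0.5},{"offset":[-18,-46,11],"rotation":[0,0,0.9],"jaw":0.5},{"offset":[-18,-46,11],"rotation":[0,0,0.9],"jaw":0.5},{"offset":[-18,-46,11],"rotation":[0,0,0.9],"jaw":0.5}]}}

```text
clock: 1.77
tcp_pos: [462.0, -219.3, 145.3]
ee_rot: [-0.0, 0.089, 0.996, 0.0]
wrist_force: [0.8, 0.5, 0.8]
grip_width: 0.502
grip_force: 0.0
```

```bash
python3 - <<'E'
from h import *
print(tool()[0],delta([506,-329.6,110],down(-10.2)))
E
```

```text
[ 462.02 -219.33  145.33] (array([ -6.29, -10.07,   3.53]), array([ 0.02, -0.02, -0.04]))
```

Emit:
{"fn": "apply_moves", "kwargs": {"deltas": [{"offset":[-5.6,-8.5,3.3],"jaw":0.5},{"offset":[-5.6,-8.5,3.3],"jaw":0.5},{"offset":[-5.6,-8.5,3.3],"jaw":0.5},{"offset":[-5.6,-8.5,3.3],"jaw":0.5},{"offset":[-5.6,-8.5,3.3],"jaw":0.5},{"offset":[-5.6,-8.5,3.3],"jaw":0.5}]}}

```text
schema error: expected keys rotation, offset, jaw
```

```bash
python3 - <<'E'
from h import *
p,r=tool();im=get_image("wrist")
print(p,delta([506,-329.6,2],down(-10.2)))
m=camera_model("wrist");T=m["tool_from_camera"];K=m["intrinsics"]
def wproj(P):
    t=r.inv().apply(np.atleast_2d(P)-p);c=(t-T[:3,3])@T[:3,:3]
    th=np.arctan2(np.hypot(c[:,0],c[:,1]),c[:,2]);ph=np.arctan2(c[:,1],c[:,0])
    return np.c_[K[0,2]+K[0,0]*th*np.cos(ph),K[1,2]+K[0,0]*th*np.sin(ph)]
a=np.radians(-10.2);u=np.array([np.cos(a),np.sin(a)]);v=np.array([-u[1],u[0]]);o=np.array([506,-329.6])
for q in wproj([[*(o+x*u+y*v),z] for x,y,z in[(-80,11,24),(-80,-11,24),(30,-11,24),(30,11,24),(30,13,3),(30,-13,3),(130,-13,3),(130,13,3)]]):
    cv2.circle(im,tuple(np.int32(q.round())),2,(0,255,0),-1)
cv2.imwrite("pics/w1.png",im)
E
```

```text
[ 462.02 -219.33  145.33] (array([-6.33, -9.49, 14.02]), array([-0.09, -0.22, -0.27]))
```

View pics/w1.png

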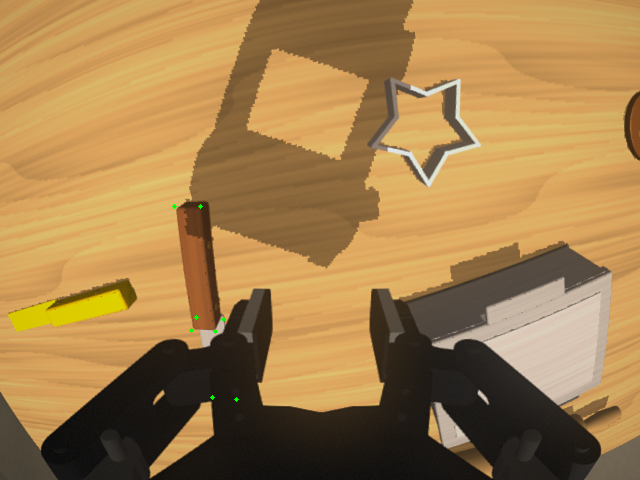

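The wrist picture shows the knife handle from (193,205) to (205,328), with my predicted outline (green) on it to within a few px. The move itself was refused because each row needs every key, so I'm repeating it.

Emit:
{"fn": "apply_moves", "kwargs": {"deltas": [{"offset":[-5.5,-8.3,3.3],"rotation":[0,0,0],"jaw":0.5},{"offset":[-5.5,-8.3,3.3],"rotation":[0,0,0],"jaw":0.5},{"offset":[-5.5,-8.3,3.3],"rotation":[0,0,0],"jaw":0.5},{"offset":[-5.5,-8.3,3.3],"rotation":[0,0,0],"jaw":0.5},{"offset":[-5.5,-8.3,3.3],"rotation":[0,0,0],"jaw":0.5},{"offset":[-5.5,-8.3,3.3],"rotation":[0,0,0],"jaw":0.5}]}}

```text
clock: 2.32
tcp_pos: [501.6, -308.0, 113.1]
ee_rot: [-0.0, 0.089, 0.996, 0.0]
wrist_force: [0.9, 0.4, 1.0]
grip_width: 0.5
grip_force: 0.0
```

```bash
python3 - <<'E'
from h import *
p,r=tool()
print(p,delta([506,-329.6,2],down(-10.2)))
E
```

```text
[ 501.56 -308.02  113.09] (array([-0.82, -2.05, 11.11]), array([ 0.03, -0.03,  0.  ]))
```

Emit:
{"fn": "apply_moves", "kwargs": {"deltas": [{"offset":[-0.8,-2.05,3],"rotation":[0,0,0],"jaw":0.5},{"offset":[-0.8,-2.05,3],"rotation":[0,0,0],"jaw":0.5},{"offset":[-0.8,-2.05,6],"rotation":[0,0,0],"jaw":0.5},{"offset":[-0.8,-2.05,8],"rotation":[0,0,0],"jaw":0.5},{"offset":[-0.8,-2.05,8],"rotation":[0,0,0],"jaw":0.5},{"offset":[-0.8,-2.05,8],"rotation":[0,0,0],"jaw":0.5}]}}

```text
clock: 2.82
tcp_pos: [505.7, -329.1, 33.5]
ee_rot: [-0.001, 0.089, 0.996, 0.0]
wrist_force: [-0.1, 0.4, 0.6]
grip_width: 0.501
grip_force: 0.0
```

```bash
python3 - <<'E'
from h import *
p,r=tool()
print(p,delta([506,-329.6,2],down(-10.2)))
E
```

```text
[ 505.72 -329.07   33.52] (array([-0.04, -0.05,  3.15]), array([ 0.05, -0.07,  0.04]))
```

Emit:
{"fn": "apply_moves", "kwargs": {"deltas": [{"offset":[0,0,2],"rotation":[0,0,0],"jaw":0.5},{"offset":[0,0,3.0],"rotation":[0,0,0],"jaw":0.5},{"offset":[0,0,3.0],"rotation":[0,0,0],"jaw":0.4},{"offset":[0,0,3.0],"rotation":[0,0,0],"jaw":0.2},{"offset":[0,0,3.0],"rotation":[0,0,0],"jaw":0},{"offset":[0,0,3.0],"rotation":[0,0,0],"jaw":0},{"offset":[0,0,3.0],"rotation":[0,0,0],"jaw":0},{"offset":[0,0,3.0],"rotation":[0,0,0],"jaw":0}], "newtons": 100}}

```text
clock: 3.48
tcp_pos: [506.5, -330.6, 4.6]
ee_rot: [0.001, 0.089, 0.996, -0.0]
wrist_force: [-1.7, 2.0, 6.4]
grip_width: 0.233
grip_force: 99.9
```

Emit:
{"fn": "apply_moves", "kwargs": {"deltas": [{"offset":[0,0,-1],"rotation":[0,0,0],"jaw":0},{"offset":[0,0,-3],"rotation":[0,0,0],"jaw":0},{"offset":[0,0,-6],"rotation":[0,0,0],"jaw":0},{"offset":[0,0,-10],"rotation":[0,0,0],"jaw":0},{"offset":[0,0,-10],"rotation":[0,0,0],"jaw":0},{"offset":[0,0,-10],"rotation":[0,0,0],"jaw":0}]}}

```text
clock: 3.98
tcp_pos: [507.2, -331.3, 106.7]
ee_rot: [0.003, 0.089, 0.996, -0.002]
wrist_force: [0.1, -0.5, -3.7]
grip_width: 0.234
grip_force: 99.0
```

```bash
python3 - <<'E'
from h import *
p,r=tool();s=readout.read_state()
print(s["grip_width"],s["grip_force"],p,delta([506,-329.6,100],down(-10.2)))
cv2.imwrite("pics/t1.png",get_image("top")); cv2.imwrite("pics/s1.png",get_image("scene"));
# scene crop around knife
im=cv2.imread("pics/s1.png");u=proj("scene",[p])[0].astype(int);print(u)
x,y=max(u[0]-110,0),max(u[1]-60,0)
c=cv2.resize(im[y:y+150,x:x+200],None,fx=4,fy=4);cv2.imwrite("pics/s1c.png",c)
E
```

```text
0.23423855051467715 99.01426076889038 [ 507.21 -331.25  106.71] (array([0.15, 0.14, 0.67]), array([-0.16,  0.32, -0.01]))
[197 261]
```

View pics/s1c.png

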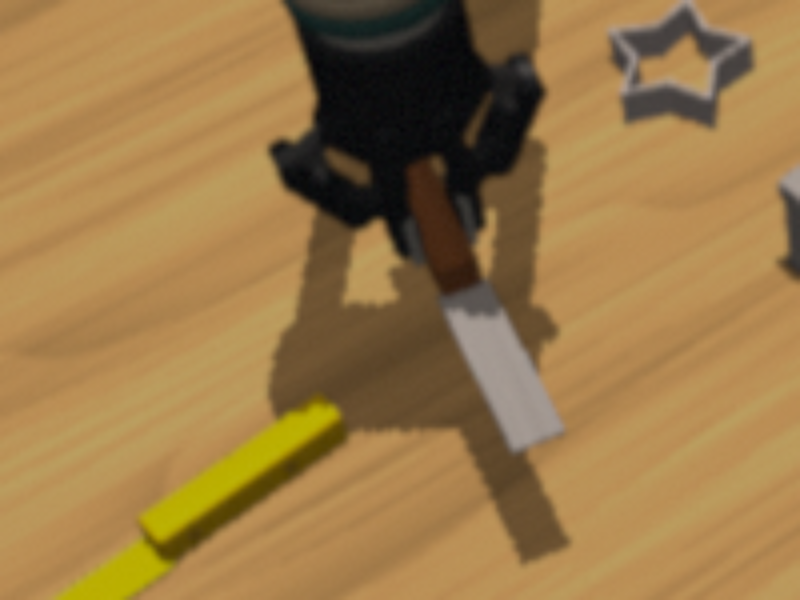

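The scene crop shows the knife held by its handle, with the blade end at crop (542,442), full image (222.6,311.5). I'll find the same blade end in the top view, triangulate and compute the approach to the notch.

```bash
python3 - <<'E'
from h import *
p,r=tool()
a=np.radians(-10.2);u=np.array([np.cos(a),np.sin(a),0]);e=p+130*u+[0,0,-3.1];print("expected tip",e,proj("top",e),proj("scene",e))
for n,b in(("top",(415,190,500,290)),("scene",(150,200,260,350))):
    im=cv2.imread(f"pics/{n[0]}1.png");H,S,V=cv2.split(cv2.cvtColor(im,cv2.COLOR_BGR2HSV))
    m=((S<80)&(V>110)).astype(np.uint8);c=blob(m,b)
    print(n,np.array(cv2.boxPoints(cv2.minAreaRect(c))).tolist())
E
```

```text
expected tip [ 633.35 -352.97   99.11] [[463.49 222.92]] [[222.4  311.35]]
top [[451.42620849609375, 266.53143310546875], [457.7926025390625, 220.6934356689453], [471.037109375, 222.532958984375], [464.67071533203125, 268.3709716796875]]
scene [[196.80001831054688, 278.5999755859375], [210.00003051757812, 272.0], [228.00003051757812, 308.0], [214.80001831054688, 314.5999755859375]]
```

The tip matches the prediction to about 2 mm, so I'm moving to the pre-approach point in front of the notch, high first.

```bash
python3 - <<'E'
from h import *
a=np.radians(7.8);u=np.array([np.cos(a),np.sin(a),0]);n=np.array([539.8,-73.7,60]);D=down(7.8)
print(delta(n-190*u+[0,0,73],D))
# check tin model in scene: lid-top corners & lip corners
v=np.array([-u[1],u[0],0]);pts=[n+[0,0,11]+x*u+y*v for x,y in((-2,87),(-2,-87),(130,-87),(130,87),(-17,35),(-17,-35))]
im=get_image("scene")
for q in proj("scene",pts):cv2.circle(im,tuple(np.int32(q.round()*1)),1,(0,0,255),-1)
cv2.imwrite("pics/s2.png",cv2.resize(im[190:310,260:400],None,fx=4,fy=4))
E
```

```text
(array([19.23, 19.95, -3.03]), array([  0.06,  -0.08, -18.02]))
```

View pics/s2.png

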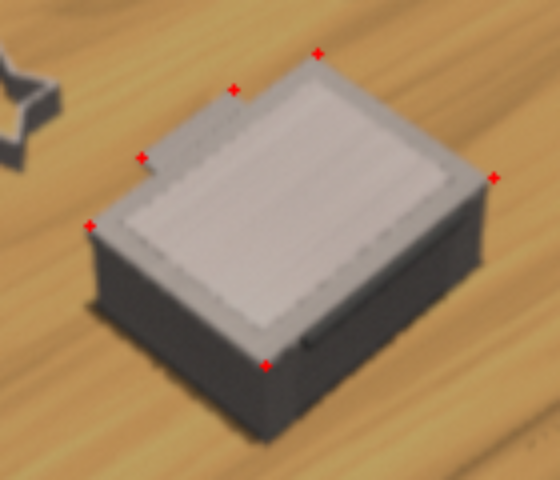

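The predicted lid and lip corners (red) sit on the real corners within about 1–2 px, so the tin pose is good.

Emit:
{"fn": "apply_moves", "kwargs": {"deltas": [{"offset":[2,2,-3],"rotation":[0,0,0],"jaw":0},{"offset":[4.5,4.7,-3],"rotation":[0,0,-4],"jaw":0},{"offset":[7,7.3,-3],"rotation":[0,0,-8],"jaw":0},{"offset":[9.5,10,-3],"rotation":[0,0,-12],"jaw":0},{"offset":[12,12.5,-3],"rotation":[0,0,-16],"jaw":0},{"offset":[14.5,15.1,-3],"rotation":[0,0,-18],"jaw":0},{"offset":[17,17.7,-3],"rotation":[0,0,-18],"jaw":0},{"offset":[19.2,20,-3],"rotation":[0,0,-18],"jaw":0},{"offset":[19.2,20,-3],"rotation":[0,0,-18],"jaw":0},{"offset":[19.2,20,-3],"rotation":[0,0,-18],"jaw":0}]}}

```text
clock: 4.97
tcp_pos: [351.6, -98.5, 132.1]
ee_rot: [-0.001, -0.069, 0.998, 0.0]
wrist_force: [1.6, -0.4, -2.5]
grip_width: 0.229
grip_force: 99.1
```

```bash
python3 - <<'E'
from h import *
a=np.radians(7.8);u=np.array([np.cos(a),np.sin(a),0]);n=np.array([539.8,-73.7,60]);D=down(7.8)
print(tool()[0],delta(n-190*u+[0,0,3],D))
E
```

```text
[351.55 -98.45 132.13] (array([ 0.01, -0.11,  6.91]), array([ 0.03, -0.06,  0.1 ]))
```

Emit:
{"fn": "apply_moves", "kwargs": {"deltas": [{"offset":[0,-0.1,3],"rotation":[0,0,0],"jaw":0},{"offset":[0,-0.1,6],"rotation":[0,0,0],"jaw":0},{"offset":[0,-0.1,6.9],"rotation":[0,0,0],"jaw":0},{"offset":[0,-0.1,6.9],"rotation":[0,0,0],"jaw":0},{"offset":[0,-0.1,6.9],"rotation":[0,0,0],"jaw":0},{"offset":[0,-0.1,6.9],"rotation":[0,0,0],"jaw":0}]}}

```text
clock: 5.47
tcp_pos: [353.6, -101.0, 65.6]
ee_rot: [0.001, -0.068, 0.998, -0.0]
wrist_force: [-0.0, -0.6, -1.5]
grip_width: 0.236
grip_force: 99.0
```

```bash
python3 - <<'E'
from h import *
a=np.radians(7.8);u=np.array([np.cos(a),np.sin(a),0]);n=np.array([539.8,-73.7,60]);D=down(7.8)
p=tool()[0];print(p,delta(n-190*u+[0,0,3.1],D),delta(n-100*u+[0,0,3.1],D))
e=p+130*u+[0,0,-3.1];print("tip exp",proj("top",e),proj("scene",e))
im=get_image("scene");t=get_image("top");
q=proj("scene",e)[0].round().astype(int);A=im[q[1]-50:q[1]+50,q[0]-65:q[0]+65];
q2=proj("top",e)[0].round().astype(int);B=t[q2[1]-50:q2[1]+50,q2[0]-65:q2[0]+65]
cv2.imwrite("pics/s3.png",cv2.resize(np.hstack([A,B]),None,fx=3,fy=3))
E
```

```text
[ 353.57 -101.     65.62] (array([0.18, 0.18, 0.25]), array([-0.05,  0.09, -0.04])) (array([-8.82,  0.18,  0.27]), array([-0.05,  0.09, -0.04]))
tip exp [[330.59 298.36]] [[292.82 213.84]]
```

View pics/s3.png

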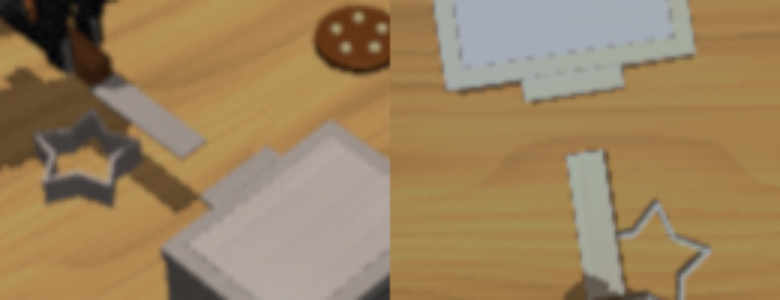

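Both crops show the blade tip where I predicted it, lined up with the lip. I'm correcting height, then inserting.

Emit:
{"fn": "apply_moves", "kwargs": {"deltas": [{"offset":[0.2,0.1,0.2],"rotation":[0,0,0],"jaw":0},{"offset":[0.2,0.1,0.2],"rotation":[0,0,0],"jaw":0},{"offset":[0.2,0.1,0.2],"rotation":[0,0,0],"jaw":0},{"offset":[0.2,0.1,0.2],"rotation":[0,0,0],"jaw":0},{"offset":[0.2,0.1,0.2],"rotation":[0,0,0],"jaw":0}]}}

```text
clock: 5.98
tcp_pos: [350.5, -99.7, 62.3]
ee_rot: [0.0, -0.068, 0.998, -0.0]
wrist_force: [0.1, 0.1, -1.3]
grip_width: 0.231
grip_force: 99.0
```

```bash
python3 - <<'E'
from h import *
a=np.radians(7.8);u=np.array([np.cos(a),np.sin(a),0]);n=np.array([539.8,-73.7,60]);D=down(7.8)
p=tool()[0];print(p,delta(n-145*u+[0,0,3.1],D),delta(n-100*u+[0,0,3.1],D))
E
```

```text
[350.53 -99.68  62.33] (array([-4.6 ,  0.01, -0.08]), array([-0.  ,  0.02, -0.01])) (array([-9.1 ,  0.01, -0.07]), array([-0.  ,  0.02, -0.01]))
```

Emit:
{"fn": "apply_moves", "kwargs": {"deltas": [{"offset":[-1,0,-0.05],"rotation":[0,0,0],"jaw":0},{"offset":[-2.2,0,-0.05],"rotation":[0,0,0],"jaw":0},{"offset":[-3.4,0,-0.05],"rotation":[0,0,0],"jaw":0},{"offset":[-4.6,0,-0.05],"rotation":[0,0,0],"jaw":0},{"offset":[-5.8,0,-0.05],"rotation":[0,0,0],"jaw":0},{"offset":[-7,0,-0.05],"rotation":[0,0,0],"jaw":0},{"offset":[-8.2,0,-0.05],"rotation":[0,0,0],"jaw":0},{"offset":[-9.1,0,-0.05],"rotation":[0,0,0],"jaw":0},{"offset":[-9.1,0,-0.05],"rotation":[0,0,0],"jaw":0},{"offset":[-9.1,0,-0.05],"rotation":[0,0,0],"jaw":0}]}}

```text
clock: 6.82
tcp_pos: [440.5, -87.3, 62.5]
ee_rot: [-0.0, -0.068, 0.998, 0.0]
wrist_force: [-0.2, -1.1, -1.0]
grip_width: 0.233
grip_force: 99.0
```

```bash
python3 - <<'E'
from h import *
a=np.radians(7.8);u=np.array([np.cos(a),np.sin(a),0]);n=np.array([539.8,-73.7,60]);D=down(7.8)
s=readout.read_state();p=tool()[0];print(p,s["wrist_force"],s["moment"],delta(n-100*u+[0,0,3.1],D))
h=n+130*u+[0,0,6]; tip=p+130*u+[0,0,-1.6]  # blade top edge
rel=tip-h; print("rel to hinge",rel@u,rel[2])
r=104
for th in np.arange(0,1.8,.1):
    d=np.array([-r*np.cos(th)-rel@u, r*np.sin(th)-rel[2]])
    print(round(th,1),"tool x %.2f z %.2f cm"%(-d[0]/10,-d[1]/10))
E
```

```text
[440.48 -87.27  62.51] [-0.24 -1.13 -1.02] [ 0.02  0.01 -0.01] (array([-0.02, -0.  , -0.06]), array([ 0.01, -0.04,  0.01]))
rel to hinge -100.24064258131214 -5.086343456490127
0.0 tool x 0.38 z -0.51 cm
0.1 tool x 0.32 z -1.55 cm
0.2 tool x 0.17 z -2.57 cm
0.3 tool x -0.09 z -3.58 cm
0.4 tool x -0.45 z -4.56 cm
0.5 tool x -0.90 z -5.49 cm
0.6 tool x -1.44 z -6.38 cm
0.7 tool x -2.07 z -7.21 cm
0.8 tool x -2.78 z -7.97 cm
0.9 tool x -3.56 z -8.66 cm
1.0 tool x -4.40 z -9.26 cm
1.1 tool x -5.31 z -9.78 cm
1.2 tool x -6.26 z -10.20 cm
1.3 tool x -7.24 z -10.53 cm
1.4 tool x -8.26 z -10.76 cm
1.5 tool x -9.29 z -10.88 cm
1.6 tool x -10.33 z -10.90 cm
1.7 tool x -11.36 z -10.82 cm
```

The blade is in with no contact. Next is levering along an arc about the hinge, in stages.

Emit:
{"fn": "apply_moves", "kwargs": {"deltas": [{"offset":[0,0,-0.5],"rotation":[0,0,0],"jaw":0},{"offset":[0,0,-1.0],"rotation":[0,0,0],"jaw":0},{"offset":[-0.05,0,-1.5],"rotation":[0,0,0],"jaw":0},{"offset":[-0.1,0,-2.0],"rotation":[0,0,0],"jaw":0},{"offset":[-0.2,0,-2.5],"rotation":[0,0,0],"jaw":0},{"offset":[-0.3,0,-3.0],"rotation":[0,0,0],"jaw":0},{"offset":[-0.45,0,-3.45],"rotation":[0,0,0],"jaw":0},{"offset":[-0.6,0,-3.9],"rotation":[0,0,0],"jaw":0},{"offset":[-0.8,0,-4.4],"rotation":[0,0,0],"jaw":0},{"offset":[-0.8,0,-4.4],"rotation":[0,0,0],"jaw":0}]}}

```text
clock: 7.65
tcp_pos: [449.5, -86.4, 108.0]
ee_rot: [0.001, -0.068, 0.998, -0.0]
wrist_force: [-1.1, -0.5, -2.5]
grip_width: 0.235
grip_force: 98.9
```

```bash
python3 - <<'E'
from h import *
s=readout.read_state();p=tool()[0];print(p,s["wrist_force"],s["moment"])
im=get_image("scene");cv2.imwrite("pics/s4.png",cv2.resize(im[150:310,220:420],None,fx=3,fy=3))
E
```

```text
[449.47 -86.36 107.98] [-1.09 -0.46 -2.45] [0.04 0.26 0.02]
```

View pics/s4.png

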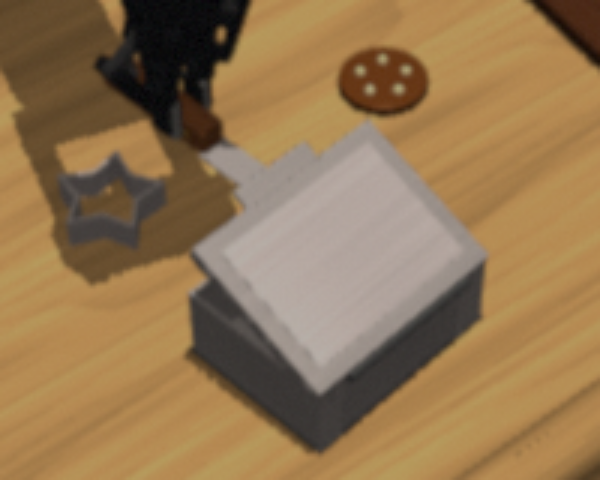

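The lid is up about 0.4 rad on the blade, with the lip at crop (275,170) well clear of the fingers at (180,110). I'm continuing the arc.

Emit:
{"fn": "apply_moves", "kwargs": {"deltas": [{"offset":[-0.2,0,-0.45],"rotation":[0,0,0],"jaw":0},{"offset":[-0.45,0,-0.9],"rotation":[0,0,0],"jaw":0},{"offset":[-0.7,0,-1.35],"rotation":[0,0,0],"jaw":0},{"offset":[-1.0,0,-1.75],"rotation":[0,0,0],"jaw":0},{"offset":[-1.55,0,-2.55],"rotation":[0,0,0],"jaw":0},{"offset":[-2.25,0,-3.3],"rotation":[0,0,0],"jaw":0},{"offset":[-3.0,0,-3.95],"rotation":[0,0,0],"jaw":0},{"offset":[-3.8,0,-4.5],"rotation":[0,0,0],"jaw":0},{"offset":[-4.7,0,-5.0],"rotation":[0,0,0],"jaw":0},{"offset":[-4.7,0,-5.0],"rotation":[0,0,0],"jaw":0}]}}

```text
clock: 8.53
tcp_pos: [497.2, -79.7, 158.5]
ee_rot: [0.002, -0.068, 0.998, -0.0]
wrist_force: [-0.1, -0.4, -1.7]
grip_width: 0.236
grip_force: 99.0
```

Emit:
{"fn": "apply_moves", "kwargs": {"deltas": [{"offset":[-0.9,0,-0.4],"rotation":[0,0,0],"jaw":0},{"offset":[-1.9,0,-0.75],"rotation":[0,0,0],"jaw":0},{"offset":[-2.8,0,-0.95],"rotation":[0,0,0],"jaw":0},{"offset":[-3.8,0,-1.05],"rotation":[0,0,0],"jaw":0},{"offset":[-4.8,0,-1.1],"rotation":[0,0,0],"jaw":0},{"offset":[-5.8,0,-1.0],"rotation":[0,0,0],"jaw":0},{"offset":[-6.2,0,-1.0],"rotation":[0,0,0],"jaw":0},{"offset":[-6.2,0,-1.0],"rotation":[0,0,0],"jaw":0},{"offset":[-6.2,0,-1.0],"rotation":[0,0,0],"jaw":0}]}}

```text
clock: 9.28
tcp_pos: [556.5, -71.5, 166.8]
ee_rot: [0.0, -0.068, 0.998, 0.0]
wrist_force: [-0.0, -0.1, -1.6]
grip_width: 0.232
grip_force: 99.0
```

```bash
python3 - <<'E'
from h import *
s=readout.read_state();p=tool()[0];print(p,s["wrist_force"],s["moment"],s["q"])
a=np.radians(7.8);u=np.array([np.cos(a),np.sin(a),0]);n=np.array([539.8,-73.7,66]);h=n+130*u
rel=p+130*u+[0,0,-3]-h;print(rel@u,rel[2],np.arctan2(rel[2],-(rel@u)))
im=get_image("scene");cv2.imwrite("pics/s5.png",cv2.resize(im[110:310,200:440],None,fx=3,fy=3))
E
```

```text
[556.53 -71.48 166.82] [-0.05 -0.06 -1.64] [-0.02  0.04  0.  ] [-0.19  0.18  1.39  0.    1.57 -1.9 ]
16.8805648679869 97.8203730931013 1.7416802842130563
```

View pics/s5.png

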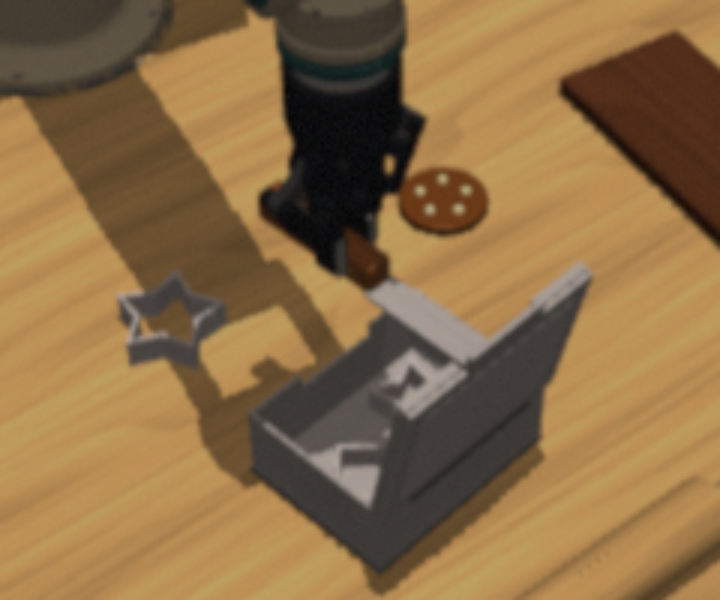

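The lid leans back past upright at about 1.7 rad, with the cutters exposed at crop (410,380) and (350,455). I'm withdrawing the blade and then heading for the board.

Emit:
{"fn": "apply_moves", "kwargs": {"deltas": [{"offset":[1,0,0],"rotation":[0,0,0],"jaw":0},{"offset":[3,0,-0.5],"rotation":[0,0,0],"jaw":0},{"offset":[6,0,-1],"rotation":[0,0,0],"jaw":0},{"offset":[9,0,-2],"rotation":[0,0,0],"jaw":0},{"offset":[12,0,-2],"rotation":[0,0,0],"jaw":0},{"offset":[12,0,-2],"rotation":[0,0,0],"jaw":0},{"offset":[12,0,-2],"rotation":[0,0,0],"jaw":0}]}}

```text
clock: 9.92
tcp_pos: [436.8, -88.0, 187.4]
ee_rot: [0.001, -0.067, 0.998, -0.0]
wrist_force: [0.4, 0.3, -1.4]
grip_width: 0.23
grip_force: 99.0
```

```bash
python3 - <<'E'
from h import *
s=readout.read_state();p=tool()[0];print(p,delta([475.4,346.7,130],down(-6)))
E
```

```text
[436.85 -87.99 187.4 ] (array([-9.65, 42.56,  5.73]), array([-0.03,  0.13, 13.73]))
```

Emit:
{"fn": "apply_moves", "kwargs": {"deltas": [{"offset":[-0.5,3,0],"rotation":[0,0,1],"jaw":0},{"offset":[-1,7,0],"rotation":[0,0,3],"jaw":0},{"offset":[-2,11,0],"rotation":[0,0,5],"jaw":0},{"offset":[-3,15,0],"rotation":[0,0,7],"jaw":0},{"offset":[-4.5,19,0],"rotation":[0,0,9],"jaw":0},{"offset":[-6,23,1],"rotation":[0,0,11],"jaw":0},{"offset":[-7,27,2],"rotation":[0,0,13],"jaw":0},{"offset":[-8,31,3],"rotation":[0,0,13.7],"jaw":0},{"offset":[-8.5,35,4],"rotation":[0,0,13.7],"jaw":0},{"offset":[-9,38,5],"rotation":[0,0,13.7],"jaw":0}]}}

```text
clock: 10.75
tcp_pos: [475.4, 304.3, 136.1]
ee_rot: [0.0, 0.051, 0.999, 0.001]
wrist_force: [0.1, 0.2, -1.0]
grip_width: 0.23
grip_force: 99.1
```

```bash
python3 - <<'E'
from h import *
s=readout.read_state();p=tool()[0];print(p,delta([475.4,346.7,70],down(-6)))
E
```

```text
[475.42 304.3  136.11] (array([0.44, 4.21, 6.61]), array([0.06, 0.03, 0.15]))
```

Emit:
{"fn": "apply_moves", "kwargs": {"deltas": [{"offset":[0.2,1.5,1.5],"rotation":[0,0,0],"jaw":0},{"offset":[0.4,3,3],"rotation":[0,0,0],"jaw":0},{"offset":[0.4,4,5],"rotation":[0,0,0],"jaw":0},{"offset":[0.4,4,6.2],"rotation":[0,0,0],"jaw":0},{"offset":[0.4,4,6.2],"rotation":[0,0,0],"jaw":0},{"offset":[0.4,4,6.2],"rotation":[0,0,0],"jaw":0},{"offset":[0.4,4,6.2],"rotation":[0,0,0],"jaw":0},{"offset":[0.4,4,6.2],"rotation":[0,0,0],"jaw":0}]}}

```text
clock: 11.42
tcp_pos: [476.4, 341.0, 76.4]
ee_rot: [0.001, 0.052, 0.999, 0.001]
wrist_force: [-0.5, 0.2, -0.9]
grip_width: 0.232
grip_force: 99.2
```

```bash
python3 - <<'E'
from h import *
s=readout.read_state();p=tool()[0];print(p,s["wrist_force"],s["moment"],delta([475.4,346.7,24],down(-6)))
a=np.radians(-6);u=np.array([np.cos(a),np.sin(a),0]);v=np.array([-u[1],u[0],0])
for n in("scene","top"):
    im=get_image(n);cv2.imwrite(f"pics/{n}6.png",im)
    k=[p+30*u+[0,0,-4.6],p+130*u+[0,0,-4.6]];q=proj(n,k);print(n,q)
    if n=="scene":
        for w in q:cv2.circle(im,tuple(np.int32(w.round())),1,(0,255,0),-1)
        c=q.mean(0).astype(int);cv2.imwrite("pics/s6.png",cv2.resize(im[c[1]-60:c[1]+60,c[0]-75:c[0]+75],None,fx=4,fy=4))
E
```

```text
[476.44 340.98  76.43] [-0.55  0.18 -0.92] [-0.01 -0.02  0.01] (array([0.17, 0.55, 5.24]), array([0.1 , 0.13, 0.03]))
scene [[436.86 139.93]
 [463.18 163.15]]
top [[124.35 289.5 ]
 [129.79 240.77]]
```

View pics/s6.png

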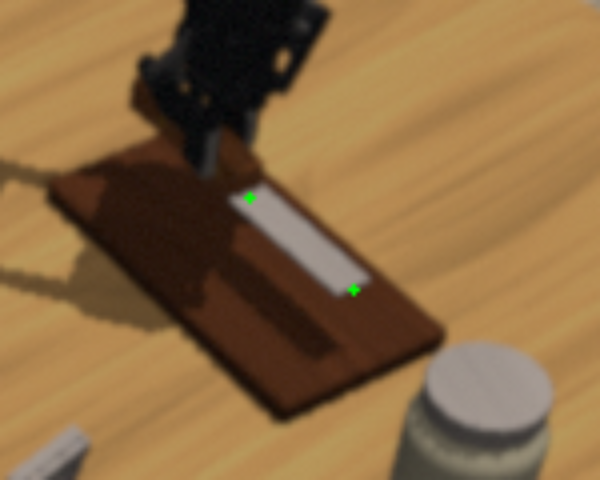

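The knife hangs over the board, level, with its tip within about 1 px of the prediction. I'm lowering it in stages.

Emit:
{"fn": "apply_moves", "kwargs": {"deltas": [{"offset":[0.1,0.3,1.5],"rotation":[0,0,0],"jaw":0},{"offset":[0.1,0.3,3],"rotation":[0,0,0],"jaw":0},{"offset":[0.1,0.3,4],"rotation":[0,0,0],"jaw":0},{"offset":[0.1,0.3,4.6],"rotation":[0,0,0],"jaw":0},{"offset":[0.1,0.3,4.6],"rotation":[0,0,0],"jaw":0},{"offset":[0.1,0.3,4.6],"rotation":[0,0,0],"jaw":0},{"offset":[0.1,0.3,4.6],"rotation":[0,0,0],"jaw":0},{"offset":[0.1,0.3,4.6],"rotation":[0,0,0],"jaw":0}]}}

```text
clock: 12.18
tcp_pos: [475.3, 344.5, 29.8]
ee_rot: [0.001, 0.052, 0.999, 0.001]
wrist_force: [0.3, -0.3, -1.4]
grip_width: 0.233
grip_force: 99.2
```

```bash
python3 - <<'E'
from h import *
s=readout.read_state();p=tool()[0];print(p,s["wrist_force"],s["moment"],delta([475.4,346.7,22.5],down(-6)))
E
```

```text
[475.34 344.55  29.81] [ 0.29 -0.29 -1.4 ] [ 0.01 -0.02 -0.07] (array([0.02, 0.21, 0.73]), array([0.07, 0.08, 0.09]))
```

Emit:
{"fn": "apply_moves", "kwargs": {"deltas": [{"offset":[0,0.1,0.2],"rotation":[0,0,0],"jaw":0},{"offset":[0,0.1,0.4],"rotation":[0,0,0],"jaw":0},{"offset":[0,0.1,0.55],"rotation":[0,0,0],"jaw":0},{"offset":[0,0.1,0.65],"rotation":[0,0,0],"jaw":0},{"offset":[0,0.1,0.65],"rotation":[0,0,0],"jaw":0},{"offset":[0,0.1,0.65],"rotation":[0,0,0],"jaw":0},{"offset":[0,0.1,0.65],"rotation":[0,0,0],"jaw":0}]}}

```text
clock: 12.77
tcp_pos: [474.9, 345.3, 22.5]
ee_rot: [0.0, 0.052, 0.999, 0.0]
wrist_force: [-2.3, -0.1, 2.3]
grip_width: 0.235
grip_force: 99.7
```

Contact is about 4 N, so I'm releasing gently and rising.

Emit:
{"fn": "apply_moves", "kwargs": {"deltas": [{"offset":[0,0,0],"rotation":[0,0,0],"jaw":0.22},{"offset":[0,0,0],"rotation":[0,0,0],"jaw":0.27},{"offset":[0,0,0],"rotation":[0,0,0],"jaw":0.33},{"offset":[0,0,0],"rotation":[0,0,0],"jaw":0.4},{"offset":[0,0,0],"rotation":[0,0,0],"jaw":0.5},{"offset":[0,0,0],"rotation":[0,0,0],"jaw":0.5},{"offset":[0,0,0],"rotation":[0,0,0],"jaw":0.5}], "newtons": 20}}

```text
clock: 13.35
tcp_pos: [474.9, 345.2, 22.2]
ee_rot: [0.0, 0.052, 0.999, 0.0]
wrist_force: [-1.3, -0.6, 1.0]
grip_width: 0.5
grip_force: 0.0
```

Emit:
{"fn": "apply_moves", "kwargs": {"deltas": [{"offset":[0,0,-1],"rotation":[0,0,0],"jaw":0.5},{"offset":[0,0,-3],"rotation":[0,0,0],"jaw":0.5},{"offset":[0,0,-7],"rotation":[0,0,0],"jaw":0.5},{"offset":[4,0,-11],"rotation":[0,0,0],"jaw":0.5},{"offset":[8,0,-15],"rotation":[0,0,0],"jaw":0.5},{"offset":[10,0,-15],"rotation":[0,0,0],"jaw":0.5},{"offset":[10,0,-15],"rotation":[0,0,0],"jaw":0.5},{"offset":[10,0,-15],"rotation":[0,0,0],"jaw":0.5}]}}

```text
clock: 14.02
tcp_pos: [374.7, 356.5, 175.2]
ee_rot: [0.002, 0.05, 0.999, 0.002]
wrist_force: [0.9, -0.2, 0.2]
grip_width: 0.504
grip_force: 0.0
```

```bash
python3 - <<'E'
from h import *
print(readout.read_state()["wrist_force"])
im=get_image("scene");cv2.imwrite("pics/s7.png",cv2.resize(im[80:330,200:533],None,fx=2.4,fy=2.4))
E
```

```text
[ 0.86 -0.19  0.22]
```

View pics/s7.png

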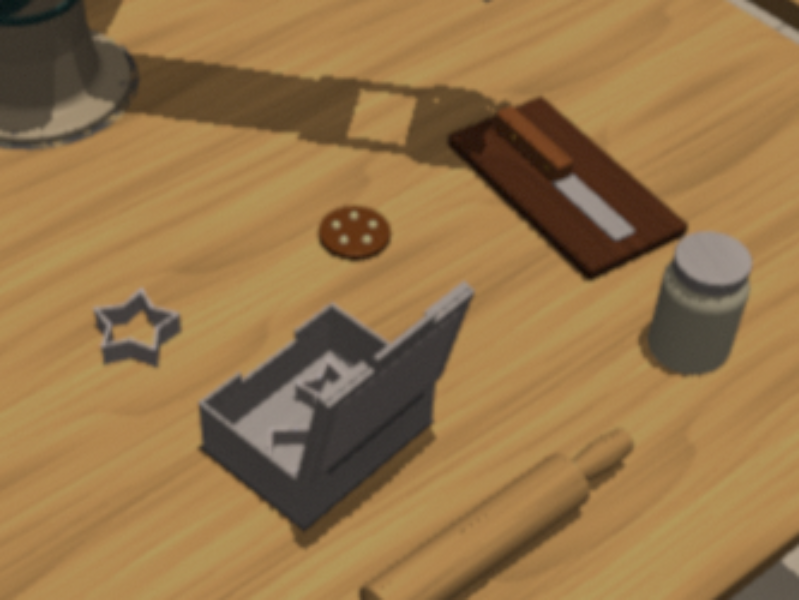

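The knife lies flat on the board at crop (565,170), the lid stays open, and the bystanders haven't moved. I'm handing in.

```bash
python3 -c "from rig import order; print(order.hand_in())"
```

```text
the job is handed in; nothing more can be done
None
```

The job is handed in (the hand-in returned no verdict): the last image shows the lid open past upright (about 1.7 rad by the arm's position), the palette knife lying flat on the board and released, and the bystanders where they were, at about 14 s on the clock.

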